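Raise the telescoping lamp of the pull-out tray to its second stop

TASK

Pull the tray of the low charcoal steel riser fully out to its stop. Then pinch the head of the little telescoping lamp that stands in the tray so that the release button on its side is pressed in, draw the lamp straight up past its first stop to its second, fully extended stop, and finish while still holding it up there with the tray out (it springs back down if let go). Leave the collet, the jar, the spray bottle and the wrench where they are.

Things in the scene. Friction and masses are not known exactly. Their poses are not given: they have to be found in the camera images.
- riser_front (a point): middle of the front edge of the riser's top plate, 160 mm above the work surface. The riser is a low charcoal steel machine stand, 300 x 300 mm in plan (x and y), holding the pull-out tray; axes: -x to its front, z up. A steel spindle nose stands fixed on the rear of its top, up to 240 mm above the work surface, at least 190 mm behind this edge
- tray_handle (a point): middle of the steel bar handle on the tray's front: a level round bar 120 mm long along y, about 10 mm thick, 35 mm in front of the front panel, 33 mm below the riser's top. Site axes: -x is the way the tray pulls out, y along the bar, z up. The front panel is 290 mm wide, 13 mm thick, its top edge 150 mm above the work surface
- tray (a joint): how far the tray is pulled out, m: 0 shut, 0.150 at its stop; it slides against about 2 N and stays where it is left
- lamp_head: the lamp's head, a grey plastic block 44 (x) x 34 (y) x 46 (z) mm, white lens on its -x face. Origin at its centre, 75 mm behind the tray front's outer face, 120 mm above the work surface while down; under the riser's top until the tray is out. z up; the release button is on the +y face: fingers closing along y squeeze it in. Its mast, at most 38 mm across, swivels stiffly by 0.45 rad either way
- lamp_button_face (a point): centre of the outer face of the round release button (steel, 20 mm across) on the +y side of the lamp head at the head's mid-height; it stands 9 mm proud of the head's side (head plus button 43 mm) and 3 mm when fully pressed (37 mm)
- lamp_button (a joint): how far the release button is pressed in, m: 0 out, 0.006 fully in; it needs about 2 N to start and 6 N fully in. Unless it is pressed by more than about 4 mm a latch keeps the lamp down; once the head has risen 20 mm the latch is clear
- lamp_upper (a joint): extension of the upper, thin mast section, m: 0 down, 0.055 out. It comes out first; when it is fully out the lamp is at its first stop
- lamp_lower (a joint): extension of the lower, thicker mast section, m: 0 down, 0.055 out. It follows when the upper one is fully out; with both out (head 110 mm higher than at the start) the lamp is at its second stop. Springs pull the sections back down: raising takes about 5 N to the first stop, 8 to 10 N beyond it
- collet: bystander: steel collet, 40 mm across, 46 mm high, standing on the riser's top; origin at the centre of its underside
- oil_jar: bystander: small jar, 52 mm across, 70 mm high, standing on the riser's top; origin at the centre of its underside
- spray: bystander: bottle, 60 mm across, 160 mm high, standing on the bench to the right; origin at the centre of its underside
- wrench: bystander: open-ended steel wrench lying on the bench to the left; origin under its middle

How it is judged:
On the way, in this order (a step that is already met when the one before it is completed fails the run):
1. the tray is pulled out to its stop, the lamp still down (value of joint tray above 0.143 m and value of joint each of lamp_upper, lamp_lower below 0.01 m), for 0.2 s.
2. the release button is pressed in (value of joint lamp_button above 0.0035 m), for 0.05 s.
3. the lamp reaches its first stop, the tray still out (value of joint lamp_upper above 0.05 m and value of joint tray above 0.135 m), for 0.05 s.
At the end, for the whole second after the job is handed in: both mast sections are within 5 mm of fully out (second stop), the tray is within 15 mm of its stop, the gripper's fingers hold the lamp head (more than 1 N) and it is still (under 20 mm/s); no bystander has moved 30 mm (all of step 3 and value of joint lamp_lower above 0.05 m and contact force between the fingers and lamp_head above 1 N and linear speed of lamp_head below 0.02 m/s and distance of each of collet, oil_jar, spray, wrench from where it was at the start of the episode below 0.03 m); the arm keeps its last pose, push and grip.
It fails at once if a bystander is knocked away from its place (distance of any of collet, oil_jar, spray, wrench from where it was at the start of the episode above 0.03 m).
It also fails if it takes over 54 s, if anything falls off the work surface, if the arm or the gripper's body presses on something with over 40 N, if the wrist force passes 120 N, or if a joint passes its speed limit or range.

ROBOT

A 6-joint arm with a two-finger parallel gripper is mounted at the origin on the work surface. World frame = base frame: x ahead of the robot, y to its left, z up, the work surface at z = 0. Lengths are in m, angles in rad, forces in N, time in s.
With the tool pointing down it reaches from about 0.35 to 0.85 m from the base axis. Payload 8.1 kg.
Tool frame: the origin (TCP) lies at the very end of the fingers, on their centre line; the grasp point (between the pads) lies robot.hold_point_z behind it (robot.hold_point_z is the distance from the TCP to the grasp point, in m); z points along the fingers, y is the direction in which the jaws open and shut (so a half turn about z gives the same grasp; the last joint's range is limited). The gripper opens to 93 mm and grips with 3 to 60 N. Pads are 15 mm wide; open, the fingers measure 128 mm over their backs; the gripper's body (75 mm by 188 mm) begins 65 mm behind the grasp point.
Start: joints at [-1.199, 0.13, 1.488, -0, 1.523, -0.085], TCP at [0.265, -0.538, 0.219] pointing down, gripper open.
Joint ranges: [-2.96, 2.96], [-0.89, 2.26], [0.02, 2.5], [-1.34, 4.48], [0, 2.73], [-2.66, 2.66]. Speed limits (rad/s): [2.39, 2.39, 2.79, 3.14, 3.14, 3.14].

INTERFACE

Orientations are given as a rotation vector (axis times angle).
In Python, from plant import robot, cams gives the robot as it stands. The module is installed in compiled form; this text tells all that it offers.
- The arm moves only by the tool step_arm, never from a script. Its argument "deltas" is a list of rows, each an object with "offset": the shift along the tool's x, y, z in cm, a list of three; "roll": the turn about the tool's z in rad. In form: [{"offset": [x, y, z], "roll": roll}, ...]. A call has 1 to 12 rows; each row shifts and turns the commanded pose from where the row before left it, along the tool's axes as they then stand; what a row does not reach is not made up. A row lasts 1/8 s, in which the tool goes at most 62.5 mm and 10.7 degrees, less where a joint would pass 70% of its speed; a pose out of reach is approached as far as the arm can. A call with a gripper value outside its range is refused whole. "fingers" is the finger opening in cm, from 0 to 9.3, set as the call begins (left out, the last holds). The fingers move at their own pace and stop on an object; "grip_force" is the grip in N (left out, the last holds). Time passes only in rows, so rows that do not move let the fingers close. It gives the time, the measured TCP pose, the force and the opening at its end, in the units of the state.
- robot.read_state(): the state, without advancing time (a new reading comes with each control period).
- cams.read_camera(name): name is "scene" or "top" or "wrist"; returns a dict with "pixels" (400x640x3 uint8, red, green, blue), "fx", "fy", "cx", "cy" (pixels), "extrinsics" (4x4, takes a point from world to camera coordinates). Camera axes: x right, y down, z forward; pixel columns grow to the right and rows downward; lengths in m; the calibration is good to about 2 mm. A picture is of the moment at which its call begins. There is no depth.
- robot.close_job(): hands the job in, once; it reports no verdict.
Trained networks look in a picture, given as the dict that the camera call returned (one of the last four; its "shot" number tells which), for a name from the list of things; names that differ only in an ending like _2 or _b are one class to them, and where a whole thing is asked for, a point or a joint stands for the part that bears it (a point fixed in the world has none). Each returns a list of dicts, best first, with "score" (0 to 1); they miss things now and then, are a little off and sometimes report something else, mostly with a low value. They report only what shows in the picture. A call takes as long as a camera call.
- cams.boxes_of(picture, thing): "xy" ([column, row] in pixels, amid what is visible of it).
- cams.silhouettes(picture, thing): "mask" (400x640 bool, what is visible of it) and "xy" ([column, row] in pixels, amid what is visible of it).
- cams.pinpoint(picture, thing): "xy" ([column, row] in pixels: a listed point, or the origin of a listed thing).
The state is a dict: "t": time; "q": joint angles; "dq": joint speeds; "joint_torque": joint torques, N m; "tool_pos": TCP position; "orientation": TCP orientation; "force": force on the tool from outside, world axes, zero at the start; "wrist_torque": the same for the moment, N m; "opening": finger opening in m.
Only numpy, scipy, OpenCV 4.12 (cv2) and the standard library are available. Lean on these libraries where they do the work, as an engineer would, in place of code of your own. Each camera call takes 0.05 s, during which the arm holds its last target. There are 200 camera calls.

## Working session

There is one attempt and no reset: what is moved stays moved. The work goes in short steps, Python scripts to look and compute and a tool call to move; the robot and the scene stay as the last step left them, time stands still between calls to the robot, and variables do not carry over. Pictures are saved under pics/ and viewed, about 8 in all and at most 12, crops included, and the job is handed in when it is done.

Besides the shell and the picture viewer there is one more tool, called by a JSON object that holds its "api" and its "payload", one argument or row to a line. step_arm: Moves the arm, as the interface text tells. Its arguments: {"type":"object","properties":{"deltas":{"type":"array"},"fingers":{"type":"number"},"grip_force":{"type":"number"}},"required":["deltas"]}

```bash
mkdir -p pics; cat > h.py <<'E'
import numpy as np, cv2
from scipy.spatial.transform import Rotation as R
from plant import robot, cams
def P(c):
    K=np.array([[c["fx"],0,c["cx"]],[0,c["fy"],c["cy"]],[0,0,1]]); return K@np.array(c["extrinsics"])[:3]
def tri(obs):
    A=[]
    for p,(u,v) in obs: A+= [u*p[2]-p[0], v*p[2]-p[1]]
    x=np.linalg.svd(np.array(A))[2][-1]; x=x[:3]/x[3]
    e=[]
    for p,uv in obs:
        q=p@np.r_[x,1]; e.append(np.hypot(*(q[:2]/q[2]-uv)))
    return x,e
def save(c,n,crop=None):
    im=c["pixels"][:,:,::-1]; 
    cv2.imwrite(f"pics/{n}.png",im)
def onplane(p,uv,z):
    u,v=uv; A=np.array([u*p[2]-p[0], v*p[2]-p[1]]); return np.linalg.solve(A[:,:2],-(A[:,2]*z+A[:,3]))
E
python3 - <<'E'
from h import *
s=robot.read_state(); print({k:np.round(v,3) for k,v in s.items()}, robot.hold_point_z)
cs={n:cams.read_camera(n) for n in("scene","top")}
for n,c in cs.items(): save(c,n+"0")
im=np.vstack([c["pixels"] for c in cs.values()])[:,:,::-1]
for t in ["riser_front","tray_handle","lamp_head","collet","oil_jar","spray","wrench"]:
    o=[]
    for n,c in cs.items():
        r=cams.pinpoint(c,t); print(t,n,[(np.round(k["xy"]),round(float(k["score"]),2)) for k in r[:2]])
        if r: o.append((P(c),np.array(r[0]["xy"])))
    if len(o)==2: print("  ",*[np.round(k,4) for k in tri(o)])
E
```

```text
{'t': np.float64(0.0), 'q': array([-1.199,  0.131,  1.489, -0.   ,  1.523, -0.085]), 'dq': array([ 0.001,  0.   , -0.001, -0.001,  0.001,  0.001]), 'joint_torque': array([ 2.0000e-03, -5.5983e+01, -4.9176e+01,  7.7000e-02,  3.5000e-02,
       -0.0000e+00]), 'tool_pos': array([ 0.264, -0.538,  0.218]), 'orientation': array([-3.058, -0.711,  0.   ]), 'force': array([0.036, 0.532, 0.249]), 'wrist_torque': array([-0.015,  0.034,  0.014]), 'opening': np.float64(0.093)} 0.0188
riser_front scene [(array([312., 213.]), 0.71)]
riser_front top [(array([334., 176.]), 0.91), (array([446., 242.]), 0.24)]
   [ 0.6447 -0.0244  0.1682] [1.9876 1.8074]
tray_handle scene [(array([312., 200.]), 0.84)]
tray_handle top [(array([333., 200.]), 0.83), (array([445., 238.]), 0.4)]
   [ 0.5815 -0.0171  0.1306] [0.9929 0.9392]
lamp_head scene [(array([182., 216.]), 0.46)]
lamp_head top []
collet scene [(array([356., 219.]), 0.5)]
collet top [(array([302., 160.]), 0.53)]
   [0.6869 0.0696 0.1727] [0.4884 0.4389]
oil_jar scene [(array([273., 244.]), 0.93), (array([176., 218.]), 0.48)]
oil_jar top [(array([374., 158.]), 0.66)]
   [ 0.7007 -0.1354  0.1552] [0.7068 0.6095]
spray scene [(array([179., 214.]), 0.56)]
spray top [(array([445., 241.]), 0.86)]
   [ 0.4745 -0.376   0.0197] [1.105  1.0629]
wrench scene []
wrench top [(array([204., 238.]), 0.66)]
```

View pics/scene0.png

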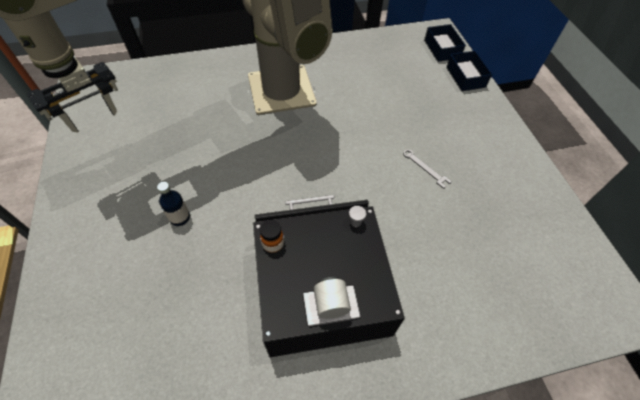

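View pics/top0.png

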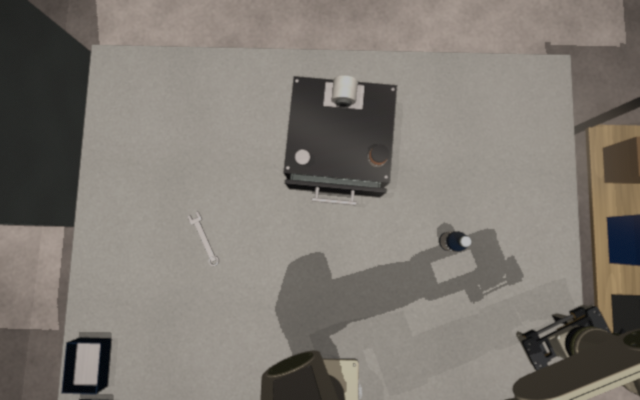

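The handle shows at scene (311,200) and top (334,200). The jar is on the riser's right front, the collet on the left front. The spray stands at top (450,241) and the wrench at top (204,238).

```bash
python3 - <<'E'
from h import *
c=cams.read_camera("top"); p=P(c)
from math import atan2
a,b=onplane(p,(313,200),.127),onplane(p,(355,204),.127)
print("bar",a,b,(a+b)/2,np.linalg.norm(a-b),"yaw",atan2(*(-(a-b)*[1,-1])[[0,1]]*1))
k=[onplane(p,q,.16) for q in [(297,80),(393,89),(289,168),(386,178)]]
print(np.round(k,3)); d=k[0]-k[2];e=k[1]-k[3];f=k[2]-k[3];print("yaws",atan2(d[1],d[0]),atan2(e[1],e[0]),atan2(-f[0],f[1]))
print(p[:, :], np.linalg.norm(f))
cv2.imwrite("pics/topcrop.png",cv2.resize(c["pixels"][60:220,250:430,::-1],None,fx=4,fy=4)[:600])
w=cams.read_camera("wrist"); E=np.array(w["extrinsics"]);s=robot.read_state();T=R.from_rotvec(s["orientation"]).as_matrix()
print("cam in tool",T.T@(-E[:3,:3].T@E[:3,3]-s["tool_pos"]),"axis",T.T@E[2,:3],w["fx"]); print(np.round(T,3))
E
```

```text
bar [0.5800612  0.03713661] [ 0.57165888 -0.08311099] [ 0.57586004 -0.02298719] 0.12054079447086453 yaw -0.06976178053628573
[[ 0.922  0.092]
 [ 0.902 -0.184]
 [ 0.665  0.106]
 [ 0.644 -0.166]]
yaws -0.054150164021657 -0.0699852741234183 -0.07877303344324679
[[ 4.60835494e+01 -3.86926403e+02 -3.20879670e+02  3.76971835e+02]
 [-3.64897252e+02 -8.51512062e+00 -2.37716252e+02  4.64905193e+02]
 [ 1.11879915e-01  7.05440954e-03 -9.93696694e-01  1.17472165e+00]] 0.2725730371825856
cam in tool [ 0.07006505 -0.0006663  -0.1674557 ] axis [-2.52839549e-01 -2.41593557e-04  9.67508193e-01] 304.1186036182047
[[ 0.897  0.441  0.   ]
 [ 0.441 -0.897 -0.   ]
 [ 0.     0.    -1.   ]]
```

View pics/topcrop.png

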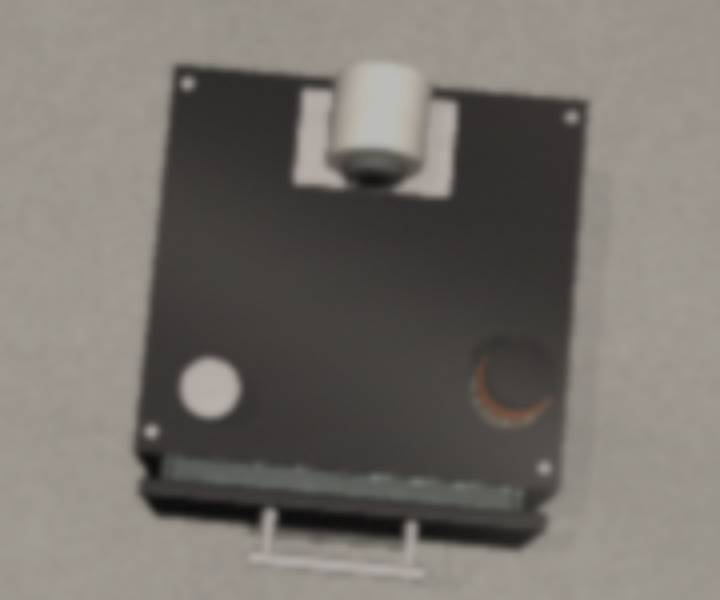

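Handle yaw is about -0.07 rad. I'll approach high, then look with the wrist camera.

{"api": "step_arm", "payload": {
  "deltas": [
    {"offset": [0, 0, -4], "roll": 0},
    {"offset": [0, 0, -4], "roll": 0},
    {"offset": [4.5, -3.5, 0], "roll": 0},
    {"offset": [4.5, -3.5, 0], "roll": 0},
    {"offset": [4.5, -3.5, 0], "roll": 0},
    {"offset": [4.5, -3.5, 0], "roll": 0},
    {"offset": [4.5, -3.5, 0], "roll": 0},
    {"offset": [4.5, -3.5, 0], "roll": 0},
    {"offset": [4.5, -3.5, 0], "roll": 0},
    {"offset": [4.5, -3.5, 0], "roll": 0},
    {"offset": [4.5, -3.5, 0], "roll": 0},
    {"offset": [4.5, -3.5, 0], "roll": 0}
  ],
  "fingers": 0
}}

```text
t: 2.4
tool_pos: [0.5148, -0.0241, 0.2989]
orientation: [3.06, 0.711, 0.001]
force: [0.5, -0.4, -0.1]
opening: 0.0003
```

{"api": "step_arm", "payload": {
  "deltas": [
    {"offset": [0, 0, 0], "roll": 0.175},
    {"offset": [0, 0, 0], "roll": 0.175},
    {"offset": [0, 0, 0], "roll": 0.175},
    {"offset": [0, 0, 0], "roll": 0}
  ]
}}

```text
t: 2.9
tool_pos: [0.5141, -0.0258, 0.2987]
orientation: [-3.14, 0.105, -0.0]
force: [-0.9, 0.0, -0.2]
opening: 0.0004
```

```bash
python3 - <<'E'
from h import *
cs=[cams.read_camera(n) for n in("wrist","top","scene")]
s=robot.read_state(); T=R.from_rotvec(s["orientation"]).as_matrix(); print(s["t"],s["tool_pos"],np.round(T,3))
for t in ["tray_handle","riser_front"]:
    o=[]
    for c in cs:
        r=cams.pinpoint(c,t)
        if r: o.append((P(c),np.array(r[0]["xy"]))); print(t,r[0], onplane(*o[-1],{"t":.127,"r":.16}[t[0]]))
    x,e=tri(o);print(x,e, "tool", T.T@(x-s["tool_pos"]))
save(cs[0],"w1")
E
```

```text
3.05 [ 0.51414762 -0.02591929  0.29868387] [[ 0.998 -0.065  0.   ]
 [-0.065 -0.998  0.   ]
 [ 0.    -0.    -1.   ]]
tray_handle {'xy': [315.4, 125.1], 'score': 0.89} [ 0.57597285 -0.02197922]
tray_handle {'xy': [309.2, 199.6], 'score': 0.7} [ 0.57832479 -0.02149738]
[ 0.57598911 -0.02133817  0.12345945] [np.float64(0.5174783818312259), np.float64(0.12754770189060038)] tool [ 0.06139917 -0.0085595   0.17523079]
riser_front {'xy': [316.2, 53.4], 'score': 0.69} [ 0.64118372 -0.02817511]
riser_front {'xy': [333.9, 174.6], 'score': 0.93} [ 0.64958444 -0.0201715 ]
riser_front {'xy': [313.0, 212.1], 'score': 0.63} [ 0.63772923 -0.02499616]
[ 0.64402202 -0.02433847  0.16945328] [np.float64(7.070186208671395), np.float64(2.131640118259975), np.float64(0.8507359481378818)] tool [ 0.12948823 -0.00996402  0.12924365]
```

View pics/w1.png

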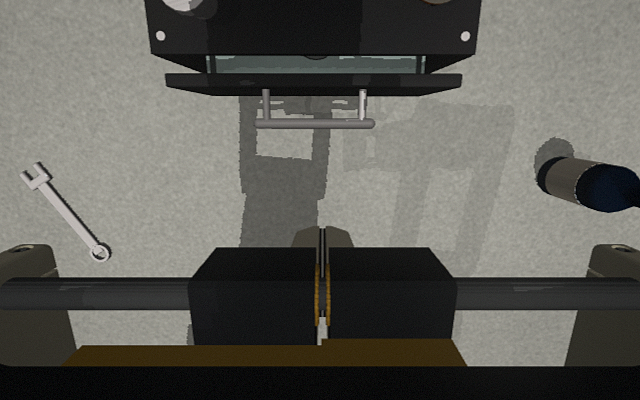

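The bar spans (255–375,124) and lies level in the image, so the yaw is right. The panel is at row ~80. I'll hook the bar from behind with closed fingers.

{"api": "step_arm", "payload": {
  "deltas": [
    {"offset": [4, -0.4, 0], "roll": 0},
    {"offset": [4, -0.4, 0], "roll": 0},
    {"offset": [0, 0, 4], "roll": 0},
    {"offset": [0, 0, 4], "roll": 0},
    {"offset": [0, 0, 4], "roll": 0},
    {"offset": [0, 0, 1], "roll": 0},
    {"offset": [0, 0, 0], "roll": 0}
  ]
}}

```text
t: 4.22
tool_pos: [0.5944, -0.0233, 0.1688]
orientation: [-3.14, 0.107, 0.001]
force: [-0.5, -0.5, 0.5]
opening: 0.0005
```

```bash
python3 - <<'E'
from h import *
c=cams.read_camera("wrist"); save(c,"w2"); s=robot.read_state(); T=R.from_rotvec(s["orientation"]).as_matrix()
print(s["tool_pos"],s["force"])
for t in ["tray_handle"]:
    r=cams.pinpoint(c,t)
    if r: g=onplane(P(c),r[0]["xy"],.126); print(r[0],g,T.T@(np.r_[g,.126]-s["tool_pos"]))
E
```

```text
[ 0.59525969 -0.02345357  0.17021715] [ 0.7466876  -0.14839242 -0.33771174]
```

View pics/w2.png

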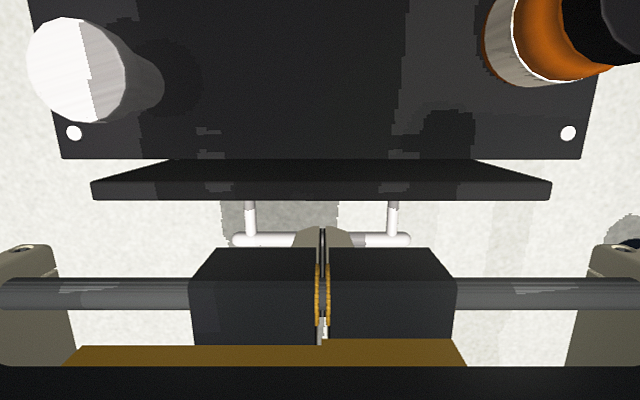

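```bash
python3 - <<'E'
from h import *
c=cams.read_camera("wrist"); s=robot.read_state(); T=R.from_rotvec(s["orientation"]).as_matrix(); p=P(c)
for n,q,z in [("bar",(321,240),.127),("barL",(234,240),.127),("barR",(409,240),.127),("panel front",(321,200),.15),("panel back",(321,181),.15),("riser edge",(321,158),.16)]:
    g=onplane(p,q,z); print(n,g.round(4),(T.T@(np.r_[g,z]-s["tool_pos"])).round(4))
E
```

```text
bar [ 0.5771 -0.0208] [-0.0191 -0.0015  0.0441]
barL [0.5815 0.044 ] [-0.0191 -0.0664  0.0441]
barR [ 0.5726 -0.0863] [-0.0191  0.0642  0.0441]
panel front [ 0.6141 -0.0234] [ 0.0181 -0.0014  0.0213]
panel back [ 0.6265 -0.0243] [ 0.0305 -0.0014  0.0213]
riser edge [ 0.6423 -0.0254] [ 0.0464 -0.0013  0.0114]
```

The TCP is centred in the gap, 14 mm from the bar's surface and 18 mm from the panel. Next: go down and pull.

{"api": "step_arm", "payload": {
  "deltas": [
    {"offset": [0, 0, 3], "roll": 0},
    {"offset": [0, 0, 2.7], "roll": 0},
    {"offset": [0, 0, 0], "roll": 0}
  ]
}}

```text
t: 4.75
tool_pos: [0.5936, -0.0232, 0.1108]
orientation: [-3.14, 0.107, 0.004]
force: [-0.4, 1.0, 0.4]
opening: 0.001
```

{"api": "step_arm", "payload": {
  "deltas": [
    {"offset": [-1.5, 0, 0], "roll": 0},
    {"offset": [-2, 0, 0], "roll": 0},
    {"offset": [-2, 0, 0], "roll": 0},
    {"offset": [-2, 0, 0], "roll": 0},
    {"offset": [-2, 0, 0], "roll": 0},
    {"offset": [-2, 0, 0], "roll": 0},
    {"offset": [-2, 0, 0], "roll": 0},
    {"offset": [0, 0, 0], "roll": 0}
  ]
}}

```text
t: 5.75
tool_pos: [0.4608, -0.0143, 0.1141]
orientation: [3.139, -0.107, 0.006]
force: [0.3, -0.2, 0.1]
opening: 0.0007
```

{"api": "step_arm", "payload": {
  "deltas": [
    {"offset": [-1, 0, 0], "roll": 0},
    {"offset": [-0.5, 0, 0], "roll": 0},
    {"offset": [-0.5, 0, 0], "roll": 0},
    {"offset": [-0.3, 0, 0], "roll": 0},
    {"offset": [0, 0, 0], "roll": 0}
  ]
}}

```text
t: 6.38
tool_pos: [0.4552, -0.0144, 0.1173]
orientation: [3.137, -0.109, 0.066]
force: [86.9, -4.7, -52.0]
opening: 0.0005
```

```bash
python3 - <<'E'
from h import *
c=cams.read_camera("wrist"); save(c,"w3"); s=robot.read_state(); T=R.from_rotvec(s["orientation"]).as_matrix()
print(s["t"],s["tool_pos"],s["force"],T.round(3))
t=cams.read_camera("top"); r=cams.pinpoint(t,"tray_handle"); print(r, onplane(P(t),r[0]["xy"],.127) if r else "")
E
```

```text
6.425 [ 0.4552047  -0.01437373  0.11731922] [ 86.39511467  -4.62900996 -51.44675657] [[ 0.997 -0.069  0.042]
 [-0.069 -0.998 -0.003]
 [ 0.042  0.    -0.999]]
[]
```

View pics/w3.png

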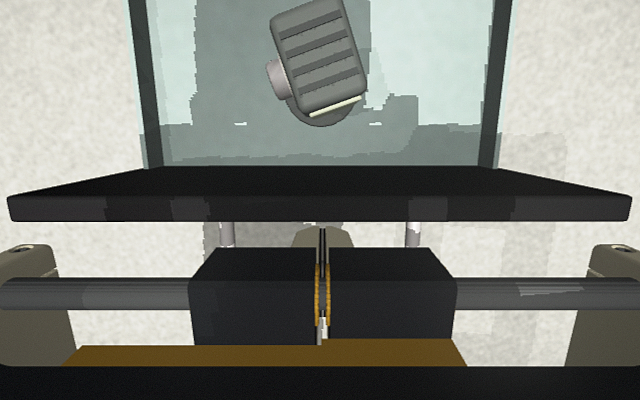

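At the stop (86 N reaction), so I'll relax by backing off at once. The head shows at (320,55) swivelled about 20°, with the button at left (275,78).

{"api": "step_arm", "payload": {
  "deltas": [
    {"offset": [1.5, 0, 0], "roll": 0},
    {"offset": [1, 0, 0], "roll": 0},
    {"offset": [0, 0, 0], "roll": 0}
  ]
}}

```text
t: 6.9
tool_pos: [0.4619, -0.0143, 0.1115]
orientation: [-3.14, 0.107, 0.002]
force: [-0.7, -0.5, 0.4]
opening: 0.0005
```

{"api": "step_arm", "payload": {
  "deltas": [
    {"offset": [0, 0, -4], "roll": 0},
    {"offset": [0, 0, -5], "roll": 0},
    {"offset": [0, 0, -5], "roll": 0},
    {"offset": [0, 0, -5], "roll": 0},
    {"offset": [0, 0, 0], "roll": 0}
  ],
  "fingers": 6.5
}}

```text
t: 7.52
tool_pos: [0.4632, -0.0145, 0.3064]
orientation: [3.139, -0.107, 0.011]
force: [0.7, 1.1, -0.6]
opening: 0.0461
```

```bash
python3 - <<'E'
from h import *
cs=[cams.read_camera(n) for n in("wrist","top","scene")]; s=robot.read_state(); T=R.from_rotvec(s["orientation"]).as_matrix()
print(s["t"],s["tool_pos"],s["force"],T.round(3))
for th,z in [("tray_handle",.127),("lamp_head",.12),("lamp_button_face",.12)]:
    o=[]
    for n,c in zip("wts",cs):
        r=cams.pinpoint(c,th)
        if r: o.append((P(c),np.array(r[0]["xy"]))); print(th,n,r[0],onplane(*o[-1],z))
    if len(o)>1: print(*tri(o))
save(cs[0],"w4")
E
```

```text
7.675 [ 0.46101416 -0.01414924  0.30033355] [-0.53547063  0.6236309   0.10476919] [[ 0.998 -0.068 -0.002]
 [-0.068 -0.998  0.   ]
 [-0.002 -0.    -1.   ]]
tray_handle t {'xy': [331.2, 207.7], 'score': 0.68} [ 0.55931874 -0.01541473]
tray_handle s {'xy': [301.9, 157.6], 'score': 0.94} [ 0.43536404 -0.01056579]
[ 0.54664509 -0.02207138  0.2626153 ] [np.float64(3.7630607358159875), np.float64(3.8372504853591027)]
lamp_head w {'xy': [318.8, 101.8], 'score': 0.8} [ 0.55090108 -0.01618722]
lamp_head t {'xy': [332.2, 207.0], 'score': 0.69} [ 0.56197649 -0.0183738 ]
lamp_head s {'xy': [310.8, 193.3], 'score': 0.82} [ 0.55510635 -0.01195681]
[ 0.5576787  -0.01561254  0.12522942] [np.float64(6.787979770460188), np.float64(1.6335958197329334), np.float64(1.1357359507510711)]
lamp_button_face w {'xy': [298.7, 110.9], 'score': 0.44} [0.54270445 0.0069946 ]
```

View pics/w4.png

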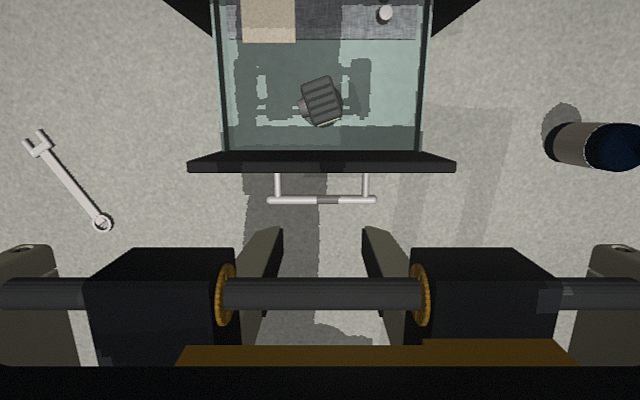

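```bash
python3 - <<'E'
from h import *
c=cams.read_camera("wrist"); s=robot.read_state(); T=R.from_rotvec(s["orientation"]).as_matrix(); p=P(c)
for n,q,z in [("bar",(322,200),.127),("panelF",(322,172),.15)]:
    g=onplane(p,q,z); print(n,g.round(4))
r=cams.silhouettes(c,"lamp_head"); m=r[0]["mask"].astype(np.uint8); print(r[0]["score"],m.sum())
im=c["pixels"][50:150,270:370,::-1].copy(); ct,_=cv2.findContours(m[50:150,270:370],0,1)
big=cv2.resize(im,None,fx=6,fy=6,interpolation=cv2.INTER_CUBIC); b2=big.copy()
cv2.drawContours(b2,[k*6 for k in ct],-1,(0,0,255),1); cv2.imwrite("pics/head.png",np.hstack([big[:,:400] if 0 else cv2.resize(big,(400,400)),cv2.resize(b2,(400,400))]))
E
```

```text
bar [ 0.4381 -0.0118]
panelF [ 0.4751 -0.0144]
0.85 1676
```

View pics/head.png

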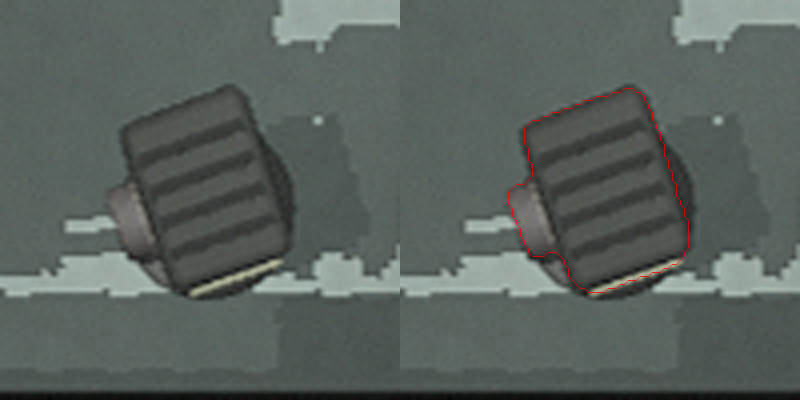

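```bash
python3 - <<'E'
from h import *
from math import atan2
c=cams.read_camera("wrist"); s=robot.read_state(); T=R.from_rotvec(s["orientation"]).as_matrix(); p=P(c)
k=np.array([onplane(p,(270+x/4-.4,50+y/4-.4),.143) for x,y in [(122,130),(237,86),(292,252),(185,285)]])
print(k.round(4)); m=k.mean(0)
f=(k[0]-k[3]+k[1]-k[2]); g=k[0]-k[1]+k[3]-k[2]
print("len",np.linalg.norm(f)/2,np.linalg.norm(g)/2,"yaw",atan2(f[1],f[0]),atan2(-g[0],g[1]),"tool yaw",atan2(T[1,0],T[0,0]))
print(m, s["tool_pos"],(T.T@(np.r_[m,.12]-s["tool_pos"])).round(4),s["opening"])
E
```

```text
[[ 0.567   0.0014]
 [ 0.5754 -0.0281]
 [ 0.5345 -0.0398]
 [ 0.5281 -0.0116]]
len 0.041767799857271054 0.02979786168270168 yaw 0.30060438016685587 0.2494057081906637 tool yaw -0.06818357287405541
[ 0.55125649 -0.01952183] [ 0.46181285 -0.01428387  0.30158958] [ 0.0896 -0.0009  0.1816] 0.06523193054347239
```

{"api": "step_arm", "payload": {
  "deltas": [
    {"offset": [3, -0.1, 0], "roll": 0},
    {"offset": [3, -0.1, 0], "roll": 0},
    {"offset": [2.9, 0, 0], "roll": 0},
    {"offset": [0, 0, 0], "roll": -0.177},
    {"offset": [0, 0, 0], "roll": -0.176},
    {"offset": [0, 0, 4], "roll": 0},
    {"offset": [0, 0, 4], "roll": 0},
    {"offset": [0, 0, 1], "roll": 0},
    {"offset": [0, 0, 0], "roll": 0}
  ],
  "fingers": 6.5
}}

```text
t: 9.4
tool_pos: [0.5506, -0.0183, 0.2118]
orientation: [-3.11, -0.446, 0.001]
force: [-0.4, -0.2, 0.3]
opening: 0.0651
```

```bash
python3 - <<'E'
from h import *
from math import atan2
c=cams.read_camera("wrist"); s=robot.read_state(); T=R.from_rotvec(s["orientation"]).as_matrix(); p=P(c)
print(s["t"],s["tool_pos"],s["force"],"yaw",atan2(T[1,0],T[0,0]))
for th in("lamp_head","lamp_button_face"):
    r=cams.pinpoint(c,th)
    if r: g=onplane(p,r[0]["xy"],.12); print(th,r[0],g,(T.T@(np.r_[g,.12]-s["tool_pos"])).round(4))
save(c,"w5")
E
```

```text
9.45 [ 0.55136982 -0.01842812  0.2130721 ] [ 0.38256645 -0.01350586  0.91368034] yaw 0.2847929676369786
lamp_head {'xy': [325.4, 197.1], 'score': 0.86} [ 0.55294112 -0.0199493 ] [0.001  0.0018 0.0931]
lamp_button_face {'xy': [293.8, 201.4], 'score': 0.77} [0.54131301 0.00576303] [-0.003  -0.0261  0.0931]
```

View pics/w5.png

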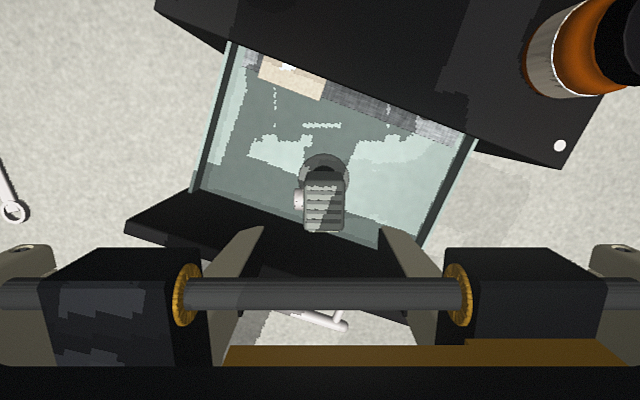

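Aligned: the head is at (325,200), square to the jaws, with the button on the left pad's side. I'll lower, then pinch.

{"api": "step_arm", "payload": {
  "deltas": [
    {"offset": [0.1, 0, 4], "roll": 0},
    {"offset": [0, 0, 4], "roll": 0},
    {"offset": [0, 0, 2], "roll": 0},
    {"offset": [0, 0, 1.2], "roll": 0},
    {"offset": [0, 0, 0], "roll": 0}
  ]
}}

```text
t: 10.18
tool_pos: [0.552, -0.0181, 0.1]
orientation: [3.11, 0.446, 0.0]
force: [-0.4, 0.2, -0.1]
opening: 0.0648
```

{"api": "step_arm", "payload": {
  "deltas": [
    {"offset": [0, 0, 0], "roll": 0},
    {"offset": [0, 0, 0], "roll": 0},
    {"offset": [0, 0, 0], "roll": 0},
    {"offset": [0, 0, 0], "roll": 0},
    {"offset": [0, 0, 0], "roll": 0},
    {"offset": [0, 0, 0], "roll": 0}
  ],
  "fingers": 3,
  "grip_force": 35
}}

```text
t: 10.92
tool_pos: [0.5524, -0.018, 0.1006]
orientation: [3.11, 0.446, 0.003]
force: [0.6, 1.5, 5.9]
opening: 0.0367
```

Opening is 36.7 mm, so the button is fully in. Next is the lift.

{"api": "step_arm", "payload": {
  "deltas": [
    {"offset": [0, 0, -0.6], "roll": 0},
    {"offset": [0, 0, -1], "roll": 0},
    {"offset": [0, 0, -1], "roll": 0},
    {"offset": [0, 0, -1], "roll": 0},
    {"offset": [0, 0, -1], "roll": 0},
    {"offset": [0, 0, -0.9], "roll": 0},
    {"offset": [0, 0, 0], "roll": 0},
    {"offset": [0, 0, 0], "roll": 0}
  ]
}}

```text
t: 11.92
tool_pos: [0.5517, -0.0181, 0.1544]
orientation: [-3.11, -0.446, 0.0]
force: [3.5, 0.6, -5.9]
opening: 0.0367
```

{"api": "step_arm", "payload": {
  "deltas": [
    {"offset": [0, 0, -1], "roll": 0},
    {"offset": [0, 0, -1], "roll": 0},
    {"offset": [0, 0, -1], "roll": 0},
    {"offset": [0, 0, -1], "roll": 0},
    {"offset": [0, 0, -0.8], "roll": 0},
    {"offset": [0, 0, 0], "roll": 0},
    {"offset": [0, 0, 0], "roll": 0}
  ]
}}

```text
t: 12.8
tool_pos: [0.5515, -0.0181, 0.2024]
orientation: [-3.11, -0.446, 0.001]
force: [1.4, 0.9, -8.0]
opening: 0.0363
```

{"api": "step_arm", "payload": {
  "deltas": [
    {"offset": [0, 0, -0.4], "roll": 0},
    {"offset": [0, 0, -0.3], "roll": 0},
    {"offset": [0, 0, 0], "roll": 0},
    {"offset": [0, 0, 0], "roll": 0}
  ]
}}

```text
t: 13.3
tool_pos: [0.5516, -0.0181, 0.2096]
orientation: [-3.11, -0.446, 0.0]
force: [-0.0, 0.6, -7.7]
opening: 0.0365
```

{"api": "step_arm", "payload": {
  "deltas": [
    {"offset": [0, 0, -0.3], "roll": 0},
    {"offset": [0, 0, 0], "roll": 0},
    {"offset": [0, 0, 0], "roll": 0},
    {"offset": [0, 0, 0], "roll": 0}
  ]
}}

```text
t: 13.8
tool_pos: [0.5511, -0.018, 0.2113]
orientation: [-3.109, -0.446, 0.003]
force: [4.0, -0.0, -25.0]
opening: 0.0365
```

```bash
python3 - <<'E'
from h import *
a=[cams.read_camera(n) for n in("scene","wrist")]; s=robot.read_state(); print(s["t"],s["tool_pos"],s["force"],s["opening"])
r=cams.pinpoint(a[0],"lamp_head"); print(r[:1], [onplane(P(a[0]),k["xy"],.23) for k in r[:1]])
r=cams.pinpoint(a[0],"tray_handle"); print(r[:1], [onplane(P(a[0]),k["xy"],.127) for k in r[:1]])
b=cv2.resize(a[0]["pixels"][100:300,200:460,::-1],(520,400)); cv2.imwrite("pics/end.png",b)
E
```

```text
13.9 [ 0.55103497 -0.01795827  0.21125517] [  3.75532508  -0.29658268 -25.98492302] 0.03685397388852623
[{'xy': [311.6, 165.5], 'score': 0.61}] [array([ 0.5482552 , -0.00814362])]
[{'xy': [304.8, 158.7], 'score': 0.56}] [array([ 0.44105855, -0.0034389 ])]
```

View pics/end.png

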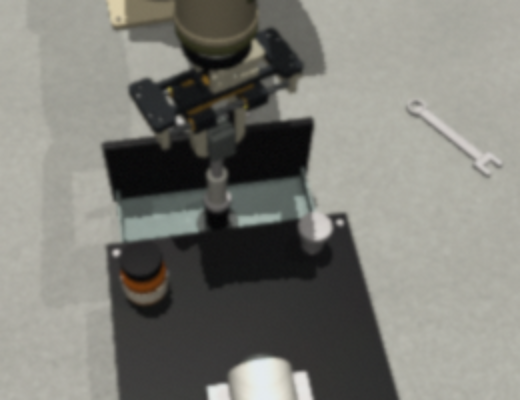

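At the second stop: force jumped to 25 N at 110 mm, and the picture shows both mast sections out and the tray out. I'll ease off slightly to avoid slip, then hand in.

{"api": "step_arm", "payload": {
  "deltas": [
    {"offset": [0, 0, 0.15], "roll": 0},
    {"offset": [0, 0, 0], "roll": 0},
    {"offset": [0, 0, 0], "roll": 0},
    {"offset": [0, 0, 0], "roll": 0}
  ]
}}

```text
t: 14.5
tool_pos: [0.5515, -0.018, 0.2111]
orientation: [-3.11, -0.446, 0.001]
force: [1.3, 1.1, -17.7]
opening: 0.0367
```

```bash
python3 - <<'E'
from h import *
s=robot.read_state(); print(s["tool_pos"],s["force"],s["opening"],abs(s["dq"]).max())
if -30<s["force"][2]<-6 and s["tool_pos"][2]>.207: robot.close_job(); print("handed in")
E
```

```text
[ 0.55153364 -0.01804363  0.21113895] [  1.29385098   1.12992336 -17.71687582] 0.03669149155470829 0.001499853458827997
the job is handed in; nothing more can be done
handed in
```

I pulled the tray to its stop, pinched the lamp head with the button pressed in, and raised it to its second stop. The job was handed in at about 14.5 s with the lamp still held up. No verdict is reported, so the points below are my own last checks.

- **Tray:** I hooked the bar handle with closed fingers and pulled until it hit the stop. The force there peaked near 87 N, under the 120 N limit but more than I intended. The handle travelled only about 139 mm by measurement, not 150 mm, probably because the tray was already slightly open at the start. The firm stop and the riser-to-panel gap of about 152 mm both say it is fully out, and it still showed out in the last picture.
- **Button:** the fingers closed to 36.7 mm on the head, which matches the 37 mm given for a fully pressed button. The lamp was swivelled about 0.35 rad, so I turned the gripper to match.
- **Lamp:** the head rose 110 mm. The lift force was about 6 N at the first stop and 8 N beyond it. It jumped to 25 N at the second stop and settled at about 18 N after I eased off by 1.5 mm.
- **At hand-in:** the grip was steady at 36.7 mm and the arm was still.
- **Bystanders:** in the last picture the collet, jar and wrench looked unmoved. The spray bottle was outside that crop, and the arm did not go near it after the approach.

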